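Set a multimeter to continuity by fingertip

TASK

The multimeter on the bench is to be set for a continuity check. Push its selector dial round clockwise with a fingertip against the side of its bar, without gripping it, click by click until the pointer stands at the blue mark and not one click further; then press the blue button fully in and let it come up again. The meter lies loose: leave it lying where it is, and leave the things around it alone.

Things in the scene. Friction and masses are not known exactly. Their poses are not given: they have to be found in the camera images.
- meter: Hand-held multimeter in an orange rubber holster, loose on the bench on rubber feet, face up, 196 x 98 mm, 0.65 to 1 kg. Origin: centre of its underside. x runs lengthwise towards the display, y left, z up. Its flat dark panel is 40 mm above the bench; the holster's rim, 10 mm wide, rises 2 mm above the panel. Its feet slip at a sideways push of 3 to 7 N.
- meter_end_display (a point): Middle of the meter's display end, 98 mm from its origin along +x, at panel height. Axes as the meter's.
- meter_end_jacks (a point): Middle of the meter's jack end, 98 mm from its origin along -x, at panel height. Axes as the meter's.
- dial_axis (a point): On the dial's axis at panel height: 18 mm from the meter's origin along its -x, 40 mm above the bench; axes as the meter's. The dial is a dark disc 52 mm wide, 4 mm high above the panel, with a bar right across its middle, 48 mm long, 12 mm wide, its top 18 mm above the panel (a rib along its middle 19.5 mm).
- dial_pointer (a point): Turns with the dial: middle of the top edge of the bar's pointer end, 24 mm out from the axis, 59.5 mm above the bench. Its x axis points outward along the pointer, z up. The pointer half of the bar carries a white line on top; the tail half is plain black.
- dial (a joint): Dial angle in rad, growing clockwise seen from above; nine click positions 30 degrees (0.5236) apart from 0 to 4.189, stops at both ends. Pointer direction, anticlockwise from the meter's x, = 120 degrees minus this angle. It starts at one of the first three positions; the blue mark is at 2.618. Turning takes up to 0.03 N m; past half-way it snaps on to the next position by itself.
- blue_mark (a point): Middle of the blue mark on the panel, 30.5 mm from the dial's axis, 30 degrees to the right of the meter's x direction; the sixth of the nine marks, counted clockwise. The other marks, one at each click position, are white. Marks reach from 27 to 34 mm from the axis.
- dial_side_a: The long flank of the dial's bar left of the pointer, looking out along it: 45 x 14 mm, its face 6 mm from the bar's middle plane. Origin on the dial's axis at panel height, x along the pointer, y towards this flank. Pushing it at the pointer end turns the dial clockwise. Pressing both flanks at once counts as gripping.
- dial_side_b: The opposite long flank of the bar (right of the pointer); same origin and axes as dial_side_a, so this flank lies at -y. Pushing it at the tail end turns the dial clockwise.
- button_top (a point): Centre of the top of the blue button, 12 mm (along the meter's x) by 16 mm, 5 mm proud of the panel when up: 29 mm towards the display and 20 mm left of the meter's origin, 45 mm above the bench. The grey keys beside it are flat. Axes as the meter's.
- blue_button (a joint): Travel of the blue button in m: 0 up, 0.003 fully pressed. It starts to move at about 1 N, is fully in at about 3.4 N and springs back up by itself.
- preamp_box: Bystander: loose grey die-cast box with a coaxial socket at each end, 66 x 112 (140 over the sockets) x 30 mm, beyond the meter's display end. Origin at the centre of its underside.
- chip_case: Bystander: loose clear case with gold chips, 80 x 100 x 22 mm, to the left of the meter. Origin at the centre of its underside.
- tape_ring: Bystander: loose purple ring, 88 mm across, 19 mm high, to the right of the meter. Origin at the centre of its underside.
There are look-alikes about, which are no part of the job. There is more than one size of the meter; the one meant has the size given above.

How it is judged (in metres and radians):
On the way, in this order (a step that is already met when the one before it is completed fails the run):
1. the dial rests at the blue mark (value of joint dial between 2.518 and 2.718 rad), for 0.3 s.
2. the blue button is pressed fully in (value of joint blue_button above 0.0023 m), for 0.05 s.
At the end, for the whole second after the job is handed in: The dial rests at the blue mark (within 0.1 rad), the blue button has been pressed and is up again, the meter lies still with neither end more than 25 mm from where it was, and the three bystanders are within 20 mm of where they were (all of step 1 and value of joint blue_button below 0.0008 m and distance of each of meter_end_display, meter_end_jacks from where it was at the start of the episode below 0.025 m and linear speed of meter below 0.01 m/s and distance of each of preamp_box, chip_case, tape_ring from where it was at the start of the episode below 0.02 m); the robot touches nothing.
It fails at once if the dial is turned past the blue mark towards the next position (more than 0.35 rad past it) (value of joint dial above 2.968 rad).
It fails at once if the dial's bar is gripped or straddled (both flanks pressed at once) (contact force between the fingers and dial_side_a above 1.5 N and contact force between the fingers and dial_side_b above 1.5 N).
It fails at once if the meter is lifted or tipped (height (world z) of meter above 0.012 m or angle between meter's own z axis and vertical above 0.12 rad).
It fails at once if the meter is shoved along the bench (either end more than 25 mm) (distance of any of meter_end_display, meter_end_jacks from where it was at the start of the episode above 0.025 m).
It fails at once if a bystander is moved more than 20 mm (distance of any of preamp_box, chip_case, tape_ring from where it was at the start of the episode above 0.02 m).
It also fails if it takes over 54 s, if anything falls off the work surface, if the arm or the gripper's body presses on something with over 40 N, if the wrist force passes 120 N, or if a joint passes its speed limit or range.

ROBOT

A 6-joint arm with a two-finger parallel gripper is mounted at the origin on the work surface. World frame = base frame: x ahead of the robot, y to its left, z up, the work surface at z = 0. Lengths are in mm, angles in degrees, forces in N, time in s.
With the tool pointing down it reaches from about 325 to 900 mm from the base axis. Payload 3.5 kg.
Tool frame: the origin (TCP) lies midway between the tips of the shut fingers; the grasp point (between the pads) lies 19 mm behind it; z points along the fingers, y is the line along which they close (so a half turn about z gives the same grasp; the last joint's range is limited). The gripper opens to 85 mm and grips with 20 to 120 N. Pads are 22 mm wide; open, the fingers measure 114 mm over their backs; the gripper's body (76 mm by 85 mm) begins 54 mm behind the grasp point. The pads swing forward as they close: fully open they stand 13 mm farther back than shut.
Start: joints at [-71.528, 15.837, -1.513, 72.651, 0, 84.076], TCP at [258.144, -569.195, 200.413] pointing down, gripper open.
Joint ranges: [-178.77, 178.77], [-48.84, 107.48], [-61.69, 71.31], [-111.58, 123.2], [-90, 87.43], [-180, 180]. Speed limits (degrees/s): [147.25, 147.25, 180, 180, 180, 180].

INTERFACE

Orientations are given as a 3x3 rotation matrix whose columns are the frame's x, y, z axes.
In Python, from bench import manip gives the robot as it stands.
- The arm moves only by the tool drive_tool, never from a script. Its argument "commands" is a list of rows, each a list of 4 numbers: the shift along the tool's x, y, z in mm, then the turn about the tool's z in degrees. A call has 1 to 10 rows; each row shifts and turns the commanded pose from where the row before left it, along the tool's axes as they then stand; what a row does not reach is not made up. A row lasts 1/8 s, in which the tool goes at most 62.5 mm and 10.7 degrees, less where a joint would pass 70% of its speed; a pose out of reach is approached as far as the arm can. A call with a gripper value outside its range is refused whole. "claw" is the opening in per cent of the stroke, from 0 (shut) to 100 (fully open), set as the call begins (left out, the last holds). The fingers move at their own pace and stop on an object; "squeeze" is the grip in N (left out, the last holds). Time passes only in rows, so rows that do not move let the fingers close. It gives the time, the measured TCP pose, the force, the opening and the grip force at its end, in the units of the state.
- manip.get_state(): the state, without advancing time (a new reading comes with each control period).
- manip.camera(name): name is "side" or "top"; returns a dict with "image" (400x640x3 uint8, red, green, blue), "depth" (400x640 float32, mm along the optical axis (not along the pixel's ray), 0 where there is no reading), "fx", "fy", "cx", "cy" (pixels), "world_from_camera" (4x4, takes a point from camera to world coordinates). Camera axes: x right, y up, looking along -z (the intrinsics and any distortion apply to the point x, -y, -z); pixel columns grow to the right and rows downward; lengths in mm; the calibration is good to about 2 mm. A picture is of the moment at which its call begins.
- manip.close_job(): hands the job in; it is judged then, once.
The state is a dict: "clock": time; "joint_pos": joint angles; "dq": joint speeds; "effort": joint torques, N m; "ee_pos": TCP position; "orientation": TCP orientation; "ft_force": force on the tool from outside, world axes, zero at the start; "moment": the same for the moment, N m; "finger_gap": opening from 0.0 (shut) to 1.0 (fully open); "gripper_force": force on a finger pad.
Only numpy, scipy, OpenCV 4.12 (cv2) and the standard library are available. Lean on these libraries where they do the work, as an engineer would, in place of code of your own. Each camera call takes 0.05 s, during which the arm holds its last target. There are 200 camera calls.

## Working session

There is one attempt and no reset: what is moved stays moved. The work goes in short steps, Python scripts to look and compute and a tool call to move; the robot and the scene stay as the last step left them, time stands still between calls to the robot, and variables do not carry over. Pictures are saved under pics/ and viewed, at most 10 in all, crops included, and the job is handed in when it is done.

Besides the shell and the picture viewer there is one more tool, called by a JSON object that holds its "fn" and its "kwargs". drive_tool: Moves the arm, as the interface text tells. Its arguments: {"type":"object","properties":{"commands":{"type":"array"},"claw":{"type":"number"},"squeeze":{"type":"number"}},"required":["commands"]}

```bash
mkdir -p pics; cat > h.py <<'E'
import numpy as np, cv2
from bench import manip
def shot(n,fn=None):
    c=manip.camera(n)
    np.savez(''+n+'.npz',**{k:np.array(v) for k,v in c.items()})
    if fn: cv2.imwrite('pics/'+fn,cv2.cvtColor(c['image'],cv2.COLOR_RGB2BGR))
    return c
def load(n): return dict(np.load(''+n+'.npz'))
def ray(c,u,v,z):
    T=c['world_from_camera'];d=T[:3,:3]@np.array([(u-c['cx'])/c['fx'],-(v-c['cy'])/c['fy'],-1.])
    return T[:3,3]+d*(z-T[2,3])/d[2]
def proj(c,p):
    T=c['world_from_camera'];q=T[:3,:3].T@(np.array(p)-T[:3,3])
    return c['cx']+c['fx']*q[0]/-q[2], c['cy']-c['fy']*q[1]/-q[2]
E
python3 - <<'E'
from h import *
c=shot('top','top.png');s=shot('side','side.png')
for k in (c,s): print({x:np.round(v,3).tolist() for x,v in k.items() if x not in('image','depth')})
print(manip.get_state())
E
```

```text
{'fx': 415.938, 'fy': 415.938, 'cx': 317.412, 'cy': 200.969, 'world_from_camera': [[0.026, 0.993, -0.112, 430.725], [-1.0, 0.027, 0.013, -44.79], [0.016, 0.112, 0.994, 1131.201], [0.0, 0.0, 0.0, 1.0]]}
{'fx': 442.972, 'fy': 442.972, 'cx': 320.073, 'cy': 188.817, 'world_from_camera': [[-0.999, 0.043, -0.025, 518.242], [-0.044, -0.521, 0.853, 892.562], [0.023, 0.853, 0.522, 642.097], [0.0, 0.0, 0.0, 1.0]]}
{'clock': 0.1, 'joint_pos': array([-7.15270070e+01,  1.58752598e+01, -1.58772364e+00,  7.26504800e+01,
        7.08919714e-04,  8.40762170e+01]), 'dq': array([ 0.01870726, -0.24416227,  0.19272606,  0.0938508 , -0.00438201,
        0.09837996]), 'effort': array([ 1.52194895e-05, -4.46706820e+01,  2.96129161e+01,  8.45006201e-03,
       -8.04978322e-05, -2.08976410e-06]), 'ee_pos': array([ 257.92170249, -568.48188384,  199.37542615]), 'orientation': array([[ 9.10706976e-01,  4.13052568e-01, -6.15740734e-04],
       [ 4.13052970e-01, -9.10705057e-01,  1.88219087e-03],
       [ 2.16685573e-04, -1.96845790e-03, -9.99998039e-01]]), 'ft_force': array([-0.08435993, -0.17533281,  0.37011575]), 'moment': array([-0.01916141, -0.03566164,  0.01034991]), 'gripper_force': 0.0, 'finger_gap': 1.0003848881309896}
```

View pics/top.png

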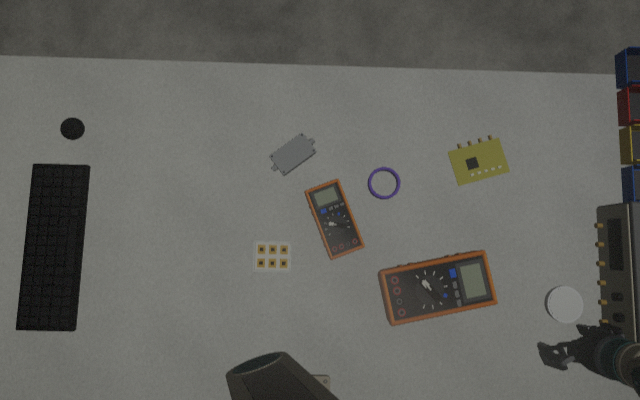

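View pics/side.png

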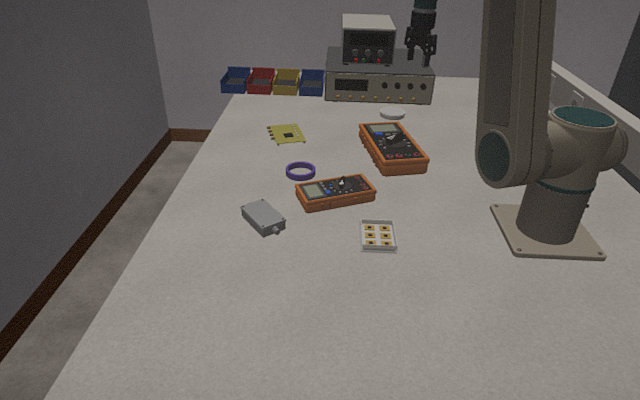

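The first view shows two orange meters: a small one at (334,219) and a large one at (437,287). The small one is about 190 mm long and has the grey box beyond its display, the chips on its left and the ring on its right, so it fits the description. I'll measure it and confirm with an enlarged crop.

```bash
python3 - <<'E'
from h import *
for n,box,zz in (('top',(295,170,375,270),42),('side',(285,165,385,220),42)):
    c=load(n);x0,y0,x1,y1=box
    im=cv2.cvtColor(c['image'],cv2.COLOR_RGB2BGR)
    hsv=cv2.cvtColor(im,cv2.COLOR_BGR2HSV)
    m=cv2.inRange(hsv,(3,110,60),(22,255,255));mm=np.zeros_like(m);mm[y0:y1,x0:x1]=m[y0:y1,x0:x1]
    k=max(cv2.findContours(mm,cv2.RETR_EXTERNAL,cv2.CHAIN_APPROX_NONE)[0],key=cv2.contourArea)[:,0]
    P=np.array([ray(c,u,v,zz)[:2] for u,v in k],np.float32)
    print(n,cv2.minAreaRect(P))
    d=c['depth'][(y0+y1)//2,(x0+x1)//2];print(d)
    if n=='top':
        cr=cv2.resize(im[y0:y1,x0:x1],None,fx=6,fy=6,interpolation=cv2.INTER_CUBIC)
        cv2.imwrite('pics/crop1.png',cv2.convertScaleAbs(cr,alpha=1.6))
E
```

```text
top ((509.71673583984375, -104.50625610351562), (193.15626525878906, 96.39634704589844), 23.03289222717285)
1088.5114
side ((506.1117858886719, -77.90648651123047), (205.36550903320312, 136.2052764892578), 22.653488159179688)
1135.052
```

View pics/crop1.png

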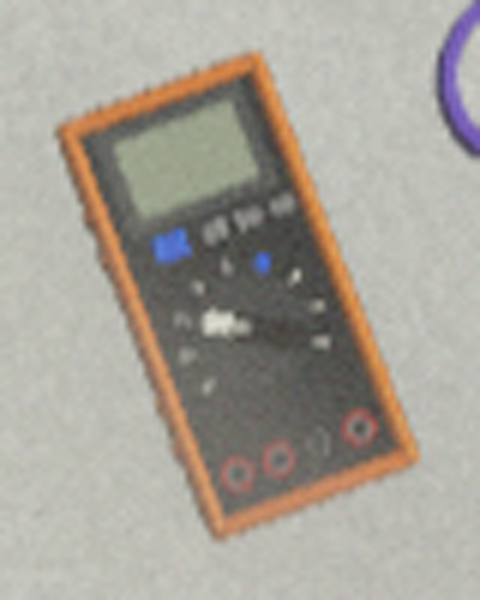

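The small meter measures 193 x 96 mm, which fits; the large one does not. In the crop, the pointer (white, 215,322) points at the third mark (182,320), and the blue mark is at (262,262), so three clicks are needed. The meter's yaw is about 23°, and the blue button is at (172,246). First I'll shut the claw and turn the tool.

{"fn": "drive_tool", "kwargs": {"commands": [[0,0,0,-10],[0,0,0,-10],[0,0,0,-10],[0,0,0,-10],[0,0,0,-10],[0,0,0,-10],[0,0,0,-10],[0,0,0,-10],[0,0,0,-10],[0,0,0,-10]], "claw": 0}}

```text
clock: 1.35
ee_pos: [258.0, -568.7, 199.7]
orientation: [[-0.57, 0.822, -0.0], [0.822, 0.57, 0.001], [0.001, 0.0, -1.0]]
ft_force: [0.7, -0.1, -0.1]
finger_gap: -0.004
gripper_force: 0.0
```

{"fn": "drive_tool", "kwargs": {"commands": [[0,0,0,-10],[0,0,0,-10],[0,0,0,-10],[0,0,0,-10],[0,0,0,-8.6],[0,0,0,0]]}}

```text
clock: 2.1
ee_pos: [258.0, -568.8, 199.8]
orientation: [[-0.992, 0.124, -0.0], [0.124, 0.992, 0.001], [0.0, 0.001, -1.0]]
ft_force: [0.6, -0.2, 0.5]
finger_gap: -0.001
gripper_force: 0.0
```

```bash
cat >> h.py <<'E'
def axis(): # meter centre, yaw, dial axis
    c=np.array([509.7,-104.5]);a=np.radians(23.0);return c,a,c-18*np.array([np.cos(a),np.sin(a)])
def go(pointer,r,d,z):
    c,a,A=axis();p=a+np.radians(pointer);P=np.array([np.cos(p),np.sin(p)]);N=np.array([-P[1],P[0]])
    t=np.r_[A+r*P+d*N,z];s=manip.get_state();R=s['orientation']
    yaw=np.degrees(np.arctan2(R[1,0],R[0,0]));
    print('target',t.round(1),'shift tool',(R.T@(t-s['ee_pos'])).round(2),'turn',round((yaw-np.degrees(p)-90+180)%360-180,2),'F',s['ft_force'].round(2),'t',s['clock'])
E
python3 - <<'E'
from h import *
go(60,20,28,110)
c=load('top');C,a,A=axis()
f=lambda ang,r,z:np.round((np.array(proj(c,[A[0]+r*np.cos(a+np.radians(ang)),A[1]+r*np.sin(a+np.radians(ang)),z]))-[295,170]+.5)*6,0)
print('crop px: blue mark',f(-30,30.5,40),'mark3',f(60,30.5,40),'mark1',f(120,30.5,40),'mark9',f(-120,30.5,40),'pointer',f(60,24,59.5))
b=C+29*np.array([np.cos(a),np.sin(a)])+20*np.array([-np.sin(a),np.cos(a)]);print('button',b,(np.array(proj(c,[*b,45]))-[295,170]+.5)*6)
E
```

```text
target [467.8 -88.3 110. ] shift tool [-148.75  502.69   90.27] turn -0.1 F [ 0.58 -0.19  0.47] t 2.1
crop px: blue mark [264. 261.] mark3 [186. 319.] mark1 [211. 384.] mark9 [324. 340.] pointer [202. 319.]
button [528.58001818 -74.7587002 ] [172.8922936  245.84240218]
```

{"fn": "drive_tool", "kwargs": {"commands": [[-11.5,39,0,0],[-11.5,39,0,0],[-11.5,39,0,0],[-11.5,39,0,0],[-11.5,39,0,0],[-11.5,39,0,0],[-11.5,39,0,0],[-11.5,39,0,0],[-11.5,39,0,0],[-11.5,39,0,0]]}}

```text
clock: 3.35
ee_pos: [420.1, -194.8, 200.3]
orientation: [[-0.992, 0.125, 0.0], [0.125, 0.992, -0.0], [-0.0, -0.0, -1.0]]
ft_force: [0.0, -0.5, 0.4]
finger_gap: -0.001
gripper_force: 0.0
```

{"fn": "drive_tool", "kwargs": {"commands": [[-11.5,39,10,0],[-11.5,39,20,0],[-10,34,20,0],[0,0,20,0],[0,0,20,0],[0,0,20,0],[0,0,10,0],[0,0,0,0]]}}

```text
clock: 4.35
ee_pos: [465.5, -88.8, 79.8]
orientation: [[-0.992, 0.123, -0.002], [0.123, 0.992, 0.001], [0.002, 0.0, -1.0]]
ft_force: [-0.2, 1.0, -0.0]
finger_gap: 0.004
gripper_force: 0.0
```

```bash
python3 - <<'E'
from h import *
go(60,20,28,50)
s=shot('side');c=shot('top')
b=lambda c,x0,y0,x1,y1:cv2.resize(cv2.cvtColor(c['image'],cv2.COLOR_RGB2BGR)[y0:y1,x0:x1],(400,400*(y1-y0)//(x1-x0)),interpolation=cv2.INTER_CUBIC)
cv2.imwrite('pics/c2.png',cv2.convertScaleAbs(np.hstack([b(s,290,120,390,220),b(c,290,165,390,265)]),alpha=1.5))
E
```

```text
target [467.8 -88.3  50. ] shift tool [-2.24  0.78 29.79] turn -0.07 F [-0.18  1.02 -0.05] t 4.35
```

View pics/c2.png

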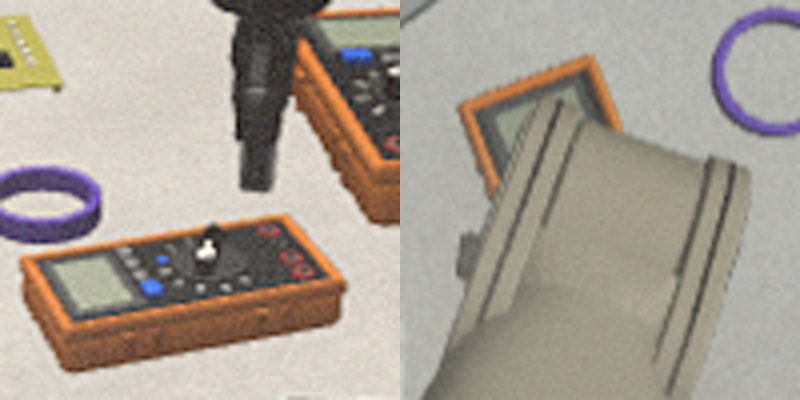

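The side crop shows the shut fingertip at (257,188), i.e. pixel (354,167), with the dial's white pointer at (208,248), pixel (342,182). The arm hides the meter in the top view. I'll compare the projected TCP and pointer with these.

```bash
python3 - <<'E'
from h import *
c=load('side');C,a,A=axis()
P=lambda ang,r,z:[A[0]+r*np.cos(a+np.radians(ang)),A[1]+r*np.sin(a+np.radians(ang)),z]
g=lambda p:((np.array(proj(c,p))-[290,120]+.5)*4).round(0)
print('tip',g(manip.get_state()['ee_pos']),'blue',g(P(-30,30.5,40)),'pointer',g(P(60,24,58)),'mark3',g(P(60,30.5,40)))
b=C+29*np.array([np.cos(a),np.sin(a)])+20*np.array([-np.sin(a),np.cos(a)]);print('button',g([*b,45]))
E
```

```text
tip [250. 229.] blue [160. 260.] pointer [202. 259.] mark3 [200. 288.]
button [151. 285.]
```

```bash
python3 - <<'E'
from h import *
old=load('side')
s=shot('side')
st=manip.get_state();print(st['ee_pos'],st['clock'],st['dq'].round(2),proj(s,st['ee_pos']))
T=s['world_from_camera']
for name,c in(('old',old),('new',s)):
  for v in range(150,182,3):
    u=354 if v<172 else 353;d=c['depth'][v,u]
    q=T[:3,:3]@np.array([(u-c['cx'])/c['fx']*d,-(v-c['cy'])/c['fy']*d,-d])+T[:3,3];print(name,u,v,c['image'][v,u],q.round(0))
E
```

```text
[466.99516753 -89.28284217  81.23330673] 4.5 [ 0.16 -0.2   0.24  0.03  0.03 -0.13] (np.float64(351.96011104578275), np.float64(176.67896309417722))
old 354 150 [41 42 41] [469. -42. 180.]
old 354 153 [43 41 38] [468. -58. 165.]
old 354 156 [37 31 34] [466. -72. 149.]
old 354 159 [43 36 38] [466. -73. 141.]
old 354 162 [41 36 31] [465. -75. 131.]
old 354 165 [41 37 36] [465. -74. 123.]
old 354 168 [135 129 124] [ 453. -279.    3.]
old 354 171 [146 142 134] [ 453. -264.    1.]
old 353 174 [155 127 103] [ 460. -170.   44.]
old 353 177 [42 44 46] [ 461. -156.   42.]
old 353 180 [46 44 42] [ 461. -138.   44.]
new 354 150 [44 41 36] [469. -41. 181.]
new 354 153 [45 40 36] [468. -56. 165.]
new 354 156 [49 49 46] [466. -76. 147.]
new 354 159 [46 42 38] [466. -76. 139.]
new 354 162 [41 37 36] [465. -74. 132.]
new 354 165 [38 34 33] [465. -75. 123.]
new 354 168 [146 140 135] [ 452. -285.   -0.]
new 354 171 [146 142 136] [ 453. -263.    2.]
new 353 174 [153 128 105] [ 460. -173.   42.]
new 353 177 [49 51 49] [ 460. -158.   41.]
new 353 180 [48 47 48] [ 461. -142.   41.]
```

The fingertip shows about 40 mm higher than the state implies, so I'll check the gripper's whole column.

```bash
python3 - <<'E'
from h import *
c=load('side');T=c['world_from_camera']
def pt(u,v):
    d=c['depth'][v,u];return (T[:3,:3]@np.array([(u-c['cx'])/c['fx']*d,-(v-c['cy'])/c['fy']*d,-d])+T[:3,3]).round(0)
for v in range(60,170,5): print(v,pt(354,v))
for v in (120,140,150,156,160,165):
    xs=[(u,pt(u,v)) for u in range(325,385)];xs=[(u,p) for u,p in xs if -120<p[1]<0 and p[2]>100]
    print(v,xs[0],xs[-1])
print('start tcp px',proj(c,[257.9,-568.5,199.4]),'z+40',proj(c,[257.9,-568.5,240]))
im=cv2.cvtColor(c['image'],cv2.COLOR_RGB2BGR);old=cv2.imread('pics/side.png')
A=cv2.resize(im[60:200,290:430],(400,400),interpolation=cv2.INTER_CUBIC);B=cv2.resize(old[0:100,380:480],(400,400),interpolation=cv2.INTER_CUBIC)
cv2.imwrite('pics/c3.png',cv2.convertScaleAbs(np.hstack([A,B]),alpha=2))
E
```

```text
60 [482. -62. 384.]
65 [480. -78. 369.]
70 [480. -57. 364.]
75 [480. -56. 354.]
80 [479. -59. 342.]
85 [478. -56. 331.]
90 [478. -57. 320.]
95 [477. -58. 308.]
100 [476. -60. 296.]
105 [475. -55. 286.]
110 [475. -55. 274.]
115 [474. -53. 263.]
120 [473. -50. 252.]
125 [472. -54. 238.]
130 [472. -52. 226.]
135 [471. -46. 217.]
140 [471. -34. 210.]
145 [471. -26. 201.]
150 [469. -41. 181.]
155 [466. -75. 150.]
160 [466. -76. 136.]
165 [465. -75. 123.]
120 (344, array([496., -66., 244.])) (371, array([433., -70., 245.]))
140 (348, array([483., -75., 190.])) (362, array([450., -70., 194.]))
150 (349, array([481., -45., 178.])) (359, array([455., -72., 166.]))
156 (350, array([476., -82., 144.])) (358, array([456., -81., 145.]))
160 (350, array([475., -87., 130.])) (358, array([456., -77., 136.]))
165 (349, array([477., -83., 118.])) (357, array([457., -81., 120.]))
start tcp px (np.float64(414.63544671796524), np.float64(76.63418184402678)) z+40 (np.float64(416.30650266741844), np.float64(64.41042379533697))
```

View pics/c3.png

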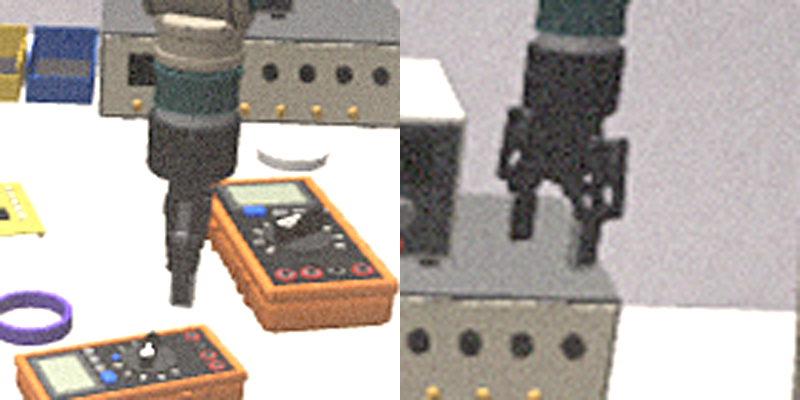

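The shut fingertip's bottom is at (180,303) in the left crop, pixel (353,166), so depth puts it at z≈117. The reported TCP z is 81. The start view shows the same offset of about 35 mm. I'll go down to 47, which is safe under either reading, and measure again.

{"fn": "drive_tool", "kwargs": {"commands": [[-1,0,12,0],[0,0,12,0],[0,0,10,0],[0,0,0,0],[0,0,0,0]]}}

```text
clock: 5.12
ee_pos: [467.3, -89.1, 46.3]
orientation: [[-0.993, 0.122, -0.0], [0.122, 0.993, 0.0], [0.0, 0.0, -1.0]]
ft_force: [0.1, -0.6, 0.3]
finger_gap: -0.0
gripper_force: 0.0
```

```bash
cat >> h.py <<'E'
def tip(fn=None):
    c=shot('side');T=c['world_from_camera'];s=manip.get_state();e=s['ee_pos']
    v,u=np.mgrid[0:400,0:640];d=c['depth']
    q=np.stack([(u-c['cx'])/c['fx']*d,-(v-c['cy'])/c['fy']*d,-d],-1)@T[:3,:3].T+T[:3,3]
    dark=c['image'].max(2)<75
    m=dark&(np.hypot(q[...,0]-e[0],q[...,1]-e[1])<22)&(q[...,2]>62)&(q[...,2]<260)&(d>0)
    i=np.argsort(q[m][:,2])[:12]
    print('state',e.round(1),s['ft_force'].round(2),'t',s['clock'],'lowest',q[m][i].round(0).tolist())
    if fn:
        im=cv2.cvtColor(c['image'],cv2.COLOR_RGB2BGR)[135:215,285:395]
        cv2.imwrite('pics/'+fn,cv2.convertScaleAbs(cv2.resize(im,None,fx=6,fy=6,interpolation=cv2.INTER_CUBIC),alpha=1.7))
E
python3 - <<'E'
from h import *
tip('c4.png')
E
```

```text
state [467.5 -89.2  46.6] [-0.28  0.48  0.41] t 5.175 lowest [[459.0, -83.0, 79.0], [464.0, -82.0, 79.0], [462.0, -79.0, 80.0], [467.0, -83.0, 81.0], [472.0, -82.0, 81.0], [464.0, -83.0, 81.0], [470.0, -82.0, 81.0], [477.0, -86.0, 82.0], [459.0, -82.0, 82.0], [462.0, -80.0, 83.0], [475.0, -82.0, 84.0], [457.0, -78.0, 84.0]]
```

View pics/c4.png

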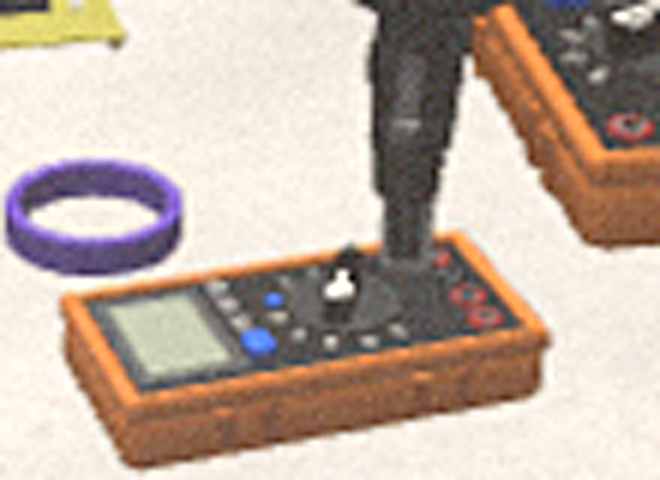

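The picture puts the tip at (407,262) in the crop, about z 80 with reported TCP 46.5, left of the bar and clear of it. The real tip is therefore about 33 mm above the reported TCP. I'll go down 28 mm to bring the tip to about 51.

{"fn": "drive_tool", "kwargs": {"commands": [[0,0,10,0],[0,0,10,0],[0,0,4,0],[0,0,4,0],[0,0,0,0],[0,0,0,0]]}}

```text
clock: 5.92
ee_pos: [467.5, -89.2, 18.6]
orientation: [[-0.993, 0.122, 0.0], [0.122, 0.993, -0.0], [-0.0, -0.0, -1.0]]
ft_force: [1.0, -0.6, 0.0]
finger_gap: -0.003
gripper_force: 0.0
```

```bash
python3 - <<'E'
from h import *
go(60,20,17,18)
tip('c5.png')
E
```

```text
target [478.7 -89.6  18. ] shift tool [-11.2    0.94   0.57] turn -0.0 F [ 0.95 -0.57  0.  ] t 5.925
state [467.6 -89.2  18.7] [0.61 0.26 1.03] t 5.975 lowest [[456.0, -79.0, 63.0], [474.0, -78.0, 63.0], [466.0, -82.0, 64.0], [476.0, -81.0, 64.0], [464.0, -77.0, 64.0], [471.0, -76.0, 64.0], [466.0, -76.0, 65.0], [476.0, -84.0, 65.0], [456.0, -81.0, 65.0], [474.0, -77.0, 66.0], [471.0, -77.0, 67.0], [456.0, -82.0, 67.0]]
```

View pics/c5.png

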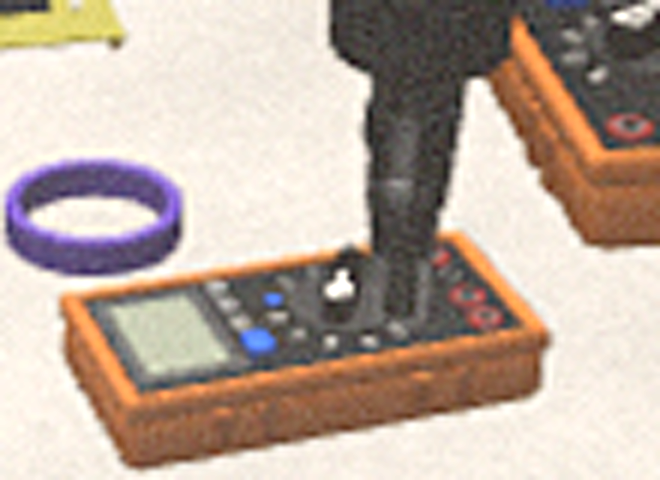

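The tip (398,318) stands low beside the bar, with a gap of about 10 mm, and there is no contact force. I'll close the gap, then follow a 20° arc for the first click.

{"fn": "drive_tool", "kwargs": {"commands": [[-4,0.5,0,0],[-4,0.5,0,0],[-3,0,0,0],[-1.8,1.4,0,5],[-1.8,1.4,0,5],[-1.8,1.4,0,5],[-1.8,1.4,0,5],[0,0,0,0],[0,0,0,0]]}}

```text
clock: 7.1
ee_pos: [486.7, -85.9, 18.4]
orientation: [[-0.892, 0.453, -0.0], [0.453, 0.892, -0.0], [0.0, -0.0, -1.0]]
ft_force: [0.1, 0.5, 0.1]
finger_gap: 0.004
gripper_force: 0.0
```

```bash
python3 - <<'E'
from h import *
go(40,20,17,18)
tip('c6.png')
E
```

```text
target [487.1 -86.   18. ] shift tool [-0.41  0.07  0.4 ] turn 0.07 F [0.05 0.5  0.14] t 7.1
state [486.6 -85.9  18.4] [-0.63 -0.6  -0.27] t 7.15 lowest [[491.0, -77.0, 63.0], [474.0, -83.0, 63.0], [479.0, -77.0, 63.0], [476.0, -77.0, 64.0], [481.0, -76.0, 64.0], [481.0, -80.0, 64.0], [484.0, -70.0, 64.0], [486.0, -69.0, 64.0], [489.0, -74.0, 64.0], [494.0, -73.0, 65.0], [476.0, -78.0, 66.0], [497.0, -82.0, 66.0]]
```

View pics/c6.png

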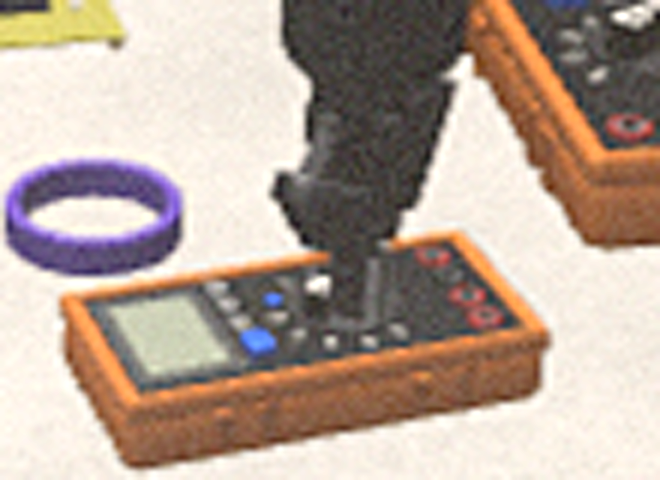

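The pointer's white end moved from (342,283) to (318,285) in the crop, and the meter hasn't moved. I'll read the pointer's angle numerically from here on.

```bash
cat >> h.py <<'E'
def white(c=None):
    c=c or shot('side');C,a,A=axis();h=cv2.cvtColor(c['image'],cv2.COLOR_RGB2HSV)
    m=(h[...,2]>110)&(h[...,1]<60);w=np.zeros_like(m);w[176:188,325:350]=m[176:188,325:350]
    n,l,st,ce=cv2.connectedComponentsWithStats(w.astype(np.uint8))
    print('white',[(ce[i].round(1).tolist(),int(st[i,4])) for i in range(1,n) if st[i,4]>2])
    for g in (60,40,30,10,0,-20,-30):
        print(g,np.round([proj(c,[A[0]+r*np.cos(a+np.radians(g)),A[1]+r*np.sin(a+np.radians(g)),59.5]) for r in(12,24)],1).tolist())
    b=(h[...,0]>105)&(h[...,0]<125)&(h[...,1]>120)&(h[...,2]>60);w[:]=0;w[180:198,322:336]=b[180:198,322:336]
    n,l,st,ce=cv2.connectedComponentsWithStats(w.astype(np.uint8));print('blue',[(ce[i].round(1).tolist(),int(st[i,4])) for i in range(1,n) if st[i,4]>2])
E
python3 - <<'E'
from h import *
white(load('side'))
o=cv2.cvtColor(cv2.imread('pics/side.png'),cv2.COLOR_BGR2RGB);c=load('side');c['image']=o;white(c)
E
```

```text
white [([329.0, 176.6], 21), ([337.6, 181.8], 8)]
60 [[340.7, 181.5], [340.2, 183.8]]
40 [[339.2, 181.2], [337.1, 183.2]]
30 [[338.5, 181.0], [335.7, 182.7]]
10 [[337.4, 180.3], [333.5, 181.4]]
0 [[337.1, 180.0], [332.8, 180.7]]
-20 [[336.7, 179.2], [332.2, 179.1]]
-30 [[336.8, 178.8], [332.2, 178.3]]
blue [([330.0, 184.5], 6), ([327.6, 191.6], 21)]
white [([330.0, 176.5], 24), ([341.2, 182.1], 14)]
60 [[340.7, 181.5], [340.2, 183.8]]
40 [[339.2, 181.2], [337.1, 183.2]]
30 [[338.5, 181.0], [335.7, 182.7]]
10 [[337.4, 180.3], [333.5, 181.4]]
0 [[337.1, 180.0], [332.8, 180.7]]
-20 [[336.7, 179.2], [332.2, 179.1]]
-30 [[336.8, 178.8], [332.2, 178.3]]
blue [([330.2, 184.4], 5), ([327.6, 191.5], 19)]
```

The pointer reads about 30°, so the first click is done. Second click: 30° more of arc.

{"fn": "drive_tool", "kwargs": {"commands": [[-1.8,1.4,0,5],[-1.8,1.4,0,5],[-1.8,1.4,0,5],[-1.8,1.4,0,5],[-1.8,1.4,0,5],[-1.8,1.4,0,5],[0,0,0,0],[0,0,0,0]]}}

```text
clock: 8.15
ee_pos: [500.0, -86.2, 18.4]
orientation: [[-0.546, 0.838, -0.0], [0.838, 0.546, 0.0], [0.0, -0.0, -1.0]]
ft_force: [0.3, -0.2, 0.8]
finger_gap: -0.002
gripper_force: 0.0
```

```bash
python3 - <<'E'
from h import *
go(10,20,17,18);white()
E
```

```text
target [500.6 -86.4  18. ] shift tool [-0.48  0.45  0.39] turn 0.08 F [ 0.26 -0.22  0.84] t 8.15
white [([327.8, 176.6], 15)]
60 [[340.7, 181.5], [340.2, 183.8]]
40 [[339.2, 181.2], [337.1, 183.2]]
30 [[338.5, 181.0], [335.7, 182.7]]
10 [[337.4, 180.3], [333.5, 181.4]]
0 [[337.1, 180.0], [332.8, 180.7]]
-20 [[336.7, 179.2], [332.2, 179.1]]
-30 [[336.8, 178.8], [332.2, 178.3]]
blue [([330.0, 184.5], 6), ([327.6, 191.6], 21)]
```

{"fn": "drive_tool", "kwargs": {"commands": [[3,0,0,0],[0,0,-15,0],[0,0,-20,0],[0,0,-25,0],[0,0,0,0]]}}

```text
clock: 8.82
ee_pos: [501.2, -84.5, 81.4]
orientation: [[-0.545, 0.839, 0.006], [0.839, 0.545, -0.002], [-0.005, 0.004, -1.0]]
ft_force: [-0.5, -0.0, 0.0]
finger_gap: 0.001
gripper_force: 0.0
```

```bash
python3 - <<'E'
from h import *
go(10,20,17,18);white()
E
```

```text
target [500.6 -86.4  18. ] shift tool [-1.02 -1.73 63.4 ] turn 0.01 F [-0.5  -0.02  0.04] t 8.825
white [([329.9, 176.5], 23), ([336.2, 180.4], 9)]
60 [[340.7, 181.5], [340.2, 183.8]]
40 [[339.2, 181.2], [337.1, 183.2]]
30 [[338.5, 181.0], [335.7, 182.7]]
10 [[337.4, 180.3], [333.5, 181.4]]
0 [[337.1, 180.0], [332.8, 180.7]]
-20 [[336.7, 179.2], [332.2, 179.1]]
-30 [[336.8, 178.8], [332.2, 178.3]]
blue [([330.0, 184.5], 6), ([327.6, 191.5], 19)]
```

The pointer is at about 0°, so the second click is done and the meter hasn't moved. I'll go back down the same way and do the third click to -20°.

{"fn": "drive_tool", "kwargs": {"commands": [[0,0,25,0],[0,0,20,0],[0,0,15,0],[-3,0,0,0],[-1.8,1.4,0,5],[-1.8,1.4,0,5],[-1.8,1.4,0,5],[-1.8,1.4,0,5],[-1.8,1.4,0,5],[-1.8,1.4,0,5]]}}

```text
clock: 10.12
ee_pos: [512.6, -93.8, 19.2]
orientation: [[-0.049, 0.999, 0.001], [0.999, 0.049, -0.0], [-0.001, 0.001, -1.0]]
ft_force: [0.6, 0.8, -0.4]
finger_gap: 0.002
gripper_force: 0.0
```

{"fn": "drive_tool", "kwargs": {"commands": [[0,0,0,0],[3,0,0,0],[0,0,-15,0],[0,0,-20,0],[0,0,-25,0],[0,0,0,0]]}}

```text
clock: 10.88
ee_pos: [514.1, -91.0, 81.4]
orientation: [[-0.053, 0.999, 0.006], [0.999, 0.053, -0.002], [-0.002, 0.006, -1.0]]
ft_force: [-0.4, 0.6, 0.3]
finger_gap: 0.0
gripper_force: 0.0
```

```bash
python3 - <<'E'
from h import *
go(-20,20,20,80);white()
im=cv2.cvtColor(load('side')['image'],cv2.COLOR_RGB2BGR)[135:215,285:395]
cv2.imwrite('pics/c7.png',cv2.convertScaleAbs(cv2.resize(im,None,fx=6,fy=6,interpolation=cv2.INTER_CUBIC),alpha=1.7))
E
```

```text
target [512.1 -90.5  80. ] shift tool [ 0.64 -2.01  1.43] turn 0.03 F [-0.41  0.57  0.32] t 10.875
white [([329.9, 176.5], 23), ([340.0, 179.0], 3)]
60 [[340.7, 181.5], [340.2, 183.8]]
40 [[339.2, 181.2], [337.1, 183.2]]
30 [[338.5, 181.0], [335.7, 182.7]]
10 [[337.4, 180.3], [333.5, 181.4]]
0 [[337.1, 180.0], [332.8, 180.7]]
-20 [[336.7, 179.2], [332.2, 179.1]]
-30 [[336.8, 178.8], [332.2, 178.3]]
blue [([330.0, 184.5], 6), ([327.7, 191.4], 18)]
```

View pics/c7.png

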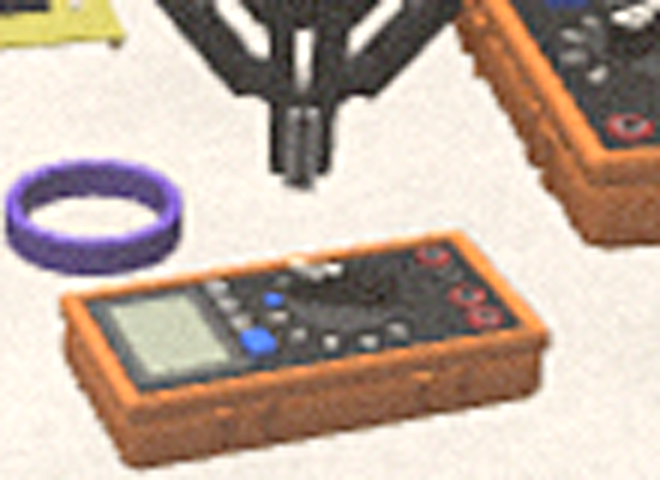

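The crop shows the bar now across, with white pixels around (300–340,265). That's too coarse to read, so I'll compare the brightness with predictions for -30° and -60° and check the top camera too.

```bash
python3 - <<'E'
from h import *
c=load('side');C,a,A=axis()
for g in (0,-30,-60): print(g,'line',np.round([proj(c,[A[0]+r*np.cos(a+np.radians(g)),A[1]+r*np.sin(a+np.radians(g)),59.5]) for r in(2,12,24,-24)],1).tolist(),'mark',np.round(proj(c,[A[0]+30.5*np.cos(a+np.radians(g)),A[1]+30.5*np.sin(a+np.radians(g)),40]),1))
print(c['image'][174:190,328:354].max(2))
t=shot('top');print('top tip/axis px',np.round(proj(t,[*A,59]),1)); u,v=map(int,proj(t,[*A,59])); print(t['depth'][v-4:v+5:4,u-8:u+9:4].round(0))
E
```

```text
0 line [[340.6, 179.3], [337.1, 180.0], [332.8, 180.7], [349.7, 177.8]] mark [330.2 187.5]
-30 line [[340.6, 179.2], [336.8, 178.8], [332.2, 178.3], [350.4, 180.2]] mark [329.5 184.4]
-60 line [[340.7, 179.0], [337.7, 177.7], [334.1, 176.2], [348.7, 182.3]] mark [331.9 181.7]
[[145 148 145 146 149 147 148 150 149 149 148 145 147 147 148 150 146 146
  150 146 148 147 152 162 160 156]
 [147 150 142 147 145 146 145 146 148 150 148 146 147 148 152 149 151 158
  162 160 152 141 141 141 135 124]
 [148 149 149 145 146 147 146 148 154 149 151 158 158 159 156 138 139 143
  133 132 124 103  95  92  79  65]
 [144 150 152 147 157 158 153 155 151 143 141 138 130 130 118 100  94  89
   74  74  62  58  49  45  45  40]
 [160 160 151 145 141 158 163 154 132 117 107  96  60  61  58  51  58  46
   51  50  50  47  54  52  46  55]
 [136 131 116 102  94 103 115 120 110  96  99 128 147 121  48  46  51  40
   49  46  49  55  50  55  39  55]
 [ 76  71  68  53  47  48  63  83 100 116 107  89 109  87  35  43  43  44
   48  39  55  47  47  51  48  56]
 [ 52  46  46  69  77  56  42  53  59  81  69  29  35  38  3
[... 336 characters left out ...]
  49
   49  44  21  41  41  45  56  57]
 [ 49  99 130 105  54  65  60  56  46  57  43  46  42  41  44  42  42  40
   35  39  39  44  43  44  46  50]
 [ 51  54  56  46  48  60  68  65  62  65  62  65  57  60  65  61  55  55
   44  56  51  50  55  58  56  44]
 [ 53  68  96 121  98  47  57  69  62  65  69  67  60  69  63  66  63  66
   58  62  57  65  55  49  53  60]
 [ 52  61  79  86  75  45  53  56  62  62  70  68  66  66  61  64  69  66
   65  70  65  46  47  45  45  45]
 [ 81  54  56  46  50  53  56  63  48  52  60  61  63  59  71  65  62  53
   55  53  46  61  93 101  68  44]]
top tip/axis px [337.4 224.1]
[[552. 552. 553. 554. 560.]
 [547. 548. 551. 552. 554.]
 [543. 545. 547. 545. 547.]]
```

The white line runs (334,178)–(337,180)–(340,179), which fits -30° and neither 0° nor -60°. I'll confirm it from above by swinging the arm aside.

{"fn": "drive_tool", "kwargs": {"commands": [[0,0,-40,0],[20,0,-40,0],[40,0,0,0],[40,0,0,0],[40,0,0,0],[40,0,0,0],[40,0,0,0],[0,0,0,0]]}}

```text
clock: 11.98
ee_pos: [498.6, 131.3, 157.1]
orientation: [[-0.056, 0.998, -0.003], [0.998, 0.056, -0.0], [0.0, -0.003, -1.0]]
ft_force: [-1.3, -0.5, -0.9]
finger_gap: 0.002
gripper_force: 0.0
```

```bash
python3 - <<'E'
from h import *
c=shot('top');x0,y0,x1,y1=(295,170,375,270)
im=cv2.cvtColor(c['image'],cv2.COLOR_RGB2BGR)
cv2.imwrite('pics/c8.png',cv2.convertScaleAbs(cv2.resize(im[y0:y1,x0:x1],None,fx=6,fy=6,interpolation=cv2.INTER_CUBIC),alpha=1.6))
hsv=cv2.cvtColor(im,cv2.COLOR_BGR2HSV);m=cv2.inRange(hsv,(3,110,60),(22,255,255));mm=np.zeros_like(m);mm[y0:y1,x0:x1]=m[y0:y1,x0:x1]
k=max(cv2.findContours(mm,cv2.RETR_EXTERNAL,cv2.CHAIN_APPROX_NONE)[0],key=cv2.contourArea)[:,0]
print(cv2.minAreaRect(np.array([ray(c,u,v,42)[:2] for u,v in k],np.float32)))
b=cv2.inRange(hsv,(105,120,60),(125,255,255));b[:200]=0;b[222:]=0;b[:,:310]=0;b[:,345:]=0
n,l,st,ce=cv2.connectedComponentsWithStats(b)
print([(ray(c,*ce[i],45).round(1).tolist(),int(st[i,4])) for i in range(1,n)])
s=manip.get_state();R=s['orientation'];print(s['ee_pos'],(R.T@(np.array([529,-74,110])-s['ee_pos'])).round(1))
E
```

```text
((509.29595947265625, -103.53176879882812), (192.65582275390625, 96.49217987060547), 22.49944496154785)
[([528.4, -75.1, 45.0], 24), ([523.0, -114.2, 45.0], 7)]
[498.89957272 130.02174456 157.20104455] [-205.3   19.    47.3]
```

View pics/c8.png

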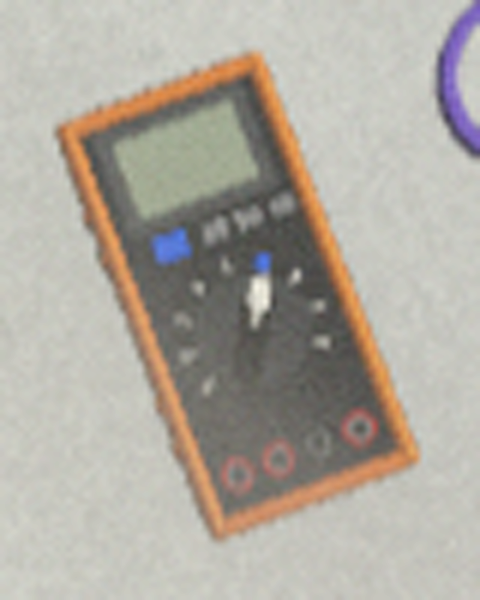

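The pointer (258,295) aims at the blue mark (262,262), and the meter is where it was. The button measures (528.5,-75). I'll move above it.

{"fn": "drive_tool", "kwargs": {"commands": [[-41,4,0,0],[-41,4,0,0],[-41,4,0,0],[-41,4,15,0],[-41,3,20,0],[0,0,30,0],[0,0,30,0],[0,0,25,0],[0,0,0,0],[0,0,0,0]]}}

```text
clock: 13.28
ee_pos: [529.9, -75.2, 38.9]
orientation: [[-0.051, 0.999, 0.0], [0.999, 0.051, -0.0], [-0.0, 0.0, -1.0]]
ft_force: [0.3, 0.9, 0.0]
finger_gap: 0.0
gripper_force: 0.0
```

```bash
python3 - <<'E'
from h import *
s=manip.get_state();R=s['orientation'];print(s['ee_pos'],(R.T@(np.array([528.5,-75,15])-s['ee_pos'])).round(1),s['ft_force']);tip()
E
```

```text
[529.93202422 -75.15083538  38.93916456] [ 0.2 -1.4 23.9] [3.28586222e-01 8.50897460e-01 3.63440187e-04]
state [530.6 -75.1  39.5] [ 0.99 -0.1   0.42] t 13.325 lowest [[530.0, -66.0, 73.0], [532.0, -64.0, 74.0], [525.0, -64.0, 75.0], [522.0, -63.0, 75.0], [527.0, -61.0, 76.0], [522.0, -66.0, 77.0], [527.0, -64.0, 78.0], [530.0, -63.0, 78.0], [532.0, -63.0, 78.0], [517.0, -69.0, 78.0], [537.0, -66.0, 79.0], [535.0, -66.0, 79.0]]
```

Tip is at about z 73, so contact should come at a TCP z of about 11. I'll go down to 16, then feel for the button.

{"fn": "drive_tool", "kwargs": {"commands": [[0,-1,10,0],[0,0,8,0],[0,0,5,0],[0,0,0,0],[0,0,0,0]]}}

```text
clock: 13.95
ee_pos: [528.8, -74.4, 15.4]
orientation: [[-0.052, 0.999, 0.0], [0.999, 0.052, -0.0], [-0.0, 0.0, -1.0]]
ft_force: [-0.5, 0.5, -0.6]
finger_gap: 0.001
gripper_force: 0.0
```

{"fn": "drive_tool", "kwargs": {"commands": [[0,0,1,0],[0,0,1,0],[0,0,1,0],[0,0,0,0]]}}

```text
clock: 14.45
ee_pos: [529.0, -74.5, 12.7]
orientation: [[-0.052, 0.999, 0.001], [0.999, 0.052, -0.0], [-0.0, 0.001, -1.0]]
ft_force: [0.1, 0.1, 3.2]
finger_gap: -0.001
gripper_force: 1.1
```

{"fn": "drive_tool", "kwargs": {"commands": [[0,0,1,0],[0,0,1,0],[0,0,0,0]]}}

```text
clock: 14.82
ee_pos: [529.0, -74.5, 11.1]
orientation: [[-0.052, 0.999, 0.001], [0.999, 0.052, -0.0], [-0.0, 0.001, -1.0]]
ft_force: [-2.0, -0.1, 7.0]
finger_gap: -0.0
gripper_force: 3.2
```

{"fn": "drive_tool", "kwargs": {"commands": [[0,0,1,0],[0,0,0,0],[0,0,0,0]]}}

```text
clock: 15.2
ee_pos: [529.1, -74.5, 10.9]
orientation: [[-0.052, 0.999, 0.001], [0.999, 0.052, -0.0], [-0.0, 0.001, -1.0]]
ft_force: [-3.1, 0.1, 12.3]
finger_gap: 0.004
gripper_force: 6.1
```

The force rose to 12 N with almost no further travel, so the button has bottomed out. I'll lift off and clear.

{"fn": "drive_tool", "kwargs": {"commands": [[0,0,-3,0],[0,0,-5,0],[0,0,-20,0],[0,0,-40,0],[0,0,-40,0],[40,0,-10,0],[40,0,0,0],[40,0,0,0],[40,0,0,0],[40,0,0,0]]}}

```text
clock: 16.45
ee_pos: [517.5, 126.5, 126.9]
orientation: [[-0.052, 0.999, -0.001], [0.999, 0.052, -0.0], [-0.0, -0.001, -1.0]]
ft_force: [1.2, 0.1, -0.2]
finger_gap: 0.002
gripper_force: 0.0
```

```bash
python3 - <<'E'
from h import *
c=shot('top');x0,y0,x1,y1=(295,170,375,270)
im=cv2.cvtColor(c['image'],cv2.COLOR_RGB2BGR);o=cv2.imread('pics/c8.png')
n=cv2.convertScaleAbs(cv2.resize(im[y0:y1,x0:x1],None,fx=6,fy=6,interpolation=cv2.INTER_CUBIC),alpha=1.6)
print('diff vs c8',cv2.absdiff(n,o).mean(),cv2.absdiff(n,o).max(2)[100:420,120:380].max(),manip.get_state()['ft_force'])
hsv=cv2.cvtColor(im,cv2.COLOR_BGR2HSV);m=cv2.inRange(hsv,(3,110,60),(22,255,255));mm=np.zeros_like(m);mm[y0:y1,x0:x1]=m[y0:y1,x0:x1]
k=max(cv2.findContours(mm,cv2.RETR_EXTERNAL,cv2.CHAIN_APPROX_NONE)[0],key=cv2.contourArea)[:,0]
print(cv2.minAreaRect(np.array([ray(c,u,v,42)[:2] for u,v in k],np.float32)))
w=(im.min(2)>110)[212:230,327:345];v,u=np.nonzero(w);print('white centre crop',(u.mean()+32.5)*6,(v.mean()+42.5)*6)
E
```

```text
diff vs c8 2.5104386574074073 22 [-1.17334522  3.33553952  0.31209662]
((509.0185852050781, -102.66053771972656), (192.47605895996094, 98.730712890625), 22.15630340576172)
white centre crop 260.6 295.0
```

The view is unchanged within noise: the pointer is still at the mark and the meter is in place. Handing in.

```bash
python3 -c "
from bench import manip
print(manip.close_job())"
```

```text
the job is handed in; nothing more can be done
None
```

I turned the dial three clicks to the blue mark, pressed the blue button until it bottomed out at about 12 N and lifted off, then handed the job in; the final top view showed the pointer still on the mark and the meter unmoved, but no verdict came back.

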